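Shut down the glassworker's torch gas

ROBOT

A 6-joint arm with a two-finger parallel gripper is mounted at the origin on the work surface. World frame = base frame: x ahead of the robot, y to its left, z up, the work surface at z = 0. Lengths are in m, angles in rad, forces in N, time in s.
With the tool pointing down it reaches from about 0.25 to 0.725 m from the base axis. Payload 9.7 kg.
Tool frame: the origin (TCP) lies at the very end of the fingers, on their centre line; the grasp point (between the pads) lies 19 mm behind it; x points along the fingers, y is the direction in which the jaws open and shut, and the axes are right-handed (so a half turn about x gives the same grasp; the last joint's range is limited). The gripper opens to 85 mm and grips with 20 to 120 N. Pads are 22 mm wide; open, the fingers measure 114 mm over their backs; the gripper's body (76 mm by 85 mm) begins 54 mm behind the grasp point. The pads swing forward as they close: fully open they stand 13 mm farther back than shut.
Start: joints at [1.106, 0.087, 0.176, 1.66, 0, 1.571], TCP at [0.247, 0.492, 0.231] pointing down, gripper open.
Joint ranges: [-3.13, 3.13], [-0.85, 1.81], [-1.15, 1.24], [-2.2, 2.28], [-1.44, 1.52], [-3.14, 3.14]. Speed limits (rad/s): [2.22, 2.22, 2.57, 3.14, 3.14, 3.14].

INTERFACE

Orientations are given as [roll, pitch, yaw] about the fixed x, y, z axes, in that order (R = Rz(yaw) Ry(pitch) Rx(roll)).
In Python, from cell import env gives the robot as it stands. The module is installed in compiled form; this text tells all that it offers.
- The arm moves only by the tool carry_out, never from a script. Its argument "series" is a list of rows, each a list of 7 numbers: the turn, a rotation vector about the tool's x, y, z in rad, then the shift along the tool's x, y, z in cm, then the closure, from 0 (fully open) to 1 (shut). A call has 1 to 20 rows; each row is the pose to reach, as a shift and turn from the pose commanded when the call began, along the tool's axes at that moment; what a row does not reach only later rows make up. A row lasts 1/12 s, in which the tool goes at most 41.7 mm and 7.16 degrees, less where a joint would pass 70% of its speed; a pose out of reach is approached as far as the arm can. A call with a gripper value outside its range is refused whole. The fingers move at their own pace and stop on an object; "newtons" is the grip in N (left out, the last holds). Time passes only in rows, so rows that repeat a pose let the fingers close. It gives the time, the measured TCP pose, the force and the opening at its end, in the units of the state.
- env.state(): the state, without advancing time (a new reading comes with each control period).
- env.camera(name): name is "scene" or "top"; returns the picture (480x640x3 uint8, red, green, blue); there is no depth.
- env.camera_info(name): a dict with "fx", "fy", "cx", "cy" (pixels), "R" (3x3) and "t" (3): a world point X has camera coordinates R X + t. Camera axes: x right, y down, z forward; pixel columns grow to the right and rows downward; lengths in m; the calibration is good to about 2 mm. A picture is of the moment at which its call begins. camera_info takes no time and is no camera call.
- env.job_done(): hands the job in, once; it reports no verdict.
The state is a dict: "t": time; "q": joint angles; "qvel": joint speeds; "tau": joint torques, N m; "tcp_pos": TCP position; "ee_rot": TCP orientation; "force": force on the tool from outside, world axes, zero at the start; "torque": the same for the moment, N m; "gripper_width": finger opening in m.
Only numpy, scipy, OpenCV 4.12 (cv2) and the standard library are available. Lean on these libraries where they do the work, as an engineer would, in place of code of your own. Each camera call takes 0.05 s, during which the arm holds its last target.

TASK

Shut the torch down by pushing the valve handles round with a fingertip: first push the red fuel lever clockwise until it is fully shut against its stop, and only then push a spoke of the blue oxygen wheel clockwise until its white-tipped spoke points at the yellow purge mark. Never let the oxygen wheel reach its own shut stop. Do not pull either handle up off its stem, and leave the jar, glass dome, paddle and cup standing where they are.

Things in the scene. Friction and masses are not known exactly. Their poses are not given: they have to be found in the camera images.
- fuel_valve: Fuel valve bolted to the bench: 85 mm square dark steel foot 10 mm thick, brass barrel 42 mm in diameter to 56 mm high, 22 mm steel stem above. Origin on the bench under the stem axis, z up. A copper pipe (18 mm, top at 45 mm) leaves along its +x and dives into the bench 80 mm out. Stands left or right of the oxygen valve.
- oxygen_valve: Oxygen valve, same foot, barrel and pipe as the fuel valve, with a black dial disc 188 mm in diameter fixed on it (dial top at 61 mm). Origin on the bench under the stem axis, z up.
- fuel_axis (a point): Point on the vertical turning axis of the red lever at the lever's mid height, 115 mm above the bench.
- fuel_tip (a point): Middle of the round end of the red lever, 98 mm from its axis, 115 mm above the bench. The lever is one straight flat arm 16 mm wide and 14 mm tall (108 to 122 mm above the bench) running out from a 40 mm hub (top at 124 mm, with a small cap to 129 mm), with a rounded end 24 mm across; there is free space beneath it outside the foot and barrel.
- fuel_lever (a joint): Angle of the red lever, rad: 0 is fully shut against its stop (arm along the fuel valve's +y), growing counterclockwise seen from above, 1.65 fully open. Starts 0.8 to 1.5. Turns stiffly (about 0.14 N m, some 2 N at 70 mm) and stays where it is left.
- oxygen_axis (a point): Point on the vertical turning axis of the blue wheel at the spokes' mid height, 115 mm above the bench.
- pointer_tip (a point): Point 85 mm from the wheel's axis along the white-tipped pointer spoke, 115 mm above the bench, 2 mm inside its tip. The wheel has no rim: three round spokes 120 degrees apart, 14 mm thick (108 to 122 mm above the bench); the pointer spoke reaches 87 mm from the axis and its outer 30 mm are white; the other two are blue with 20 mm ball ends, reaching 86 mm; hub 42 mm in diameter, cap top at 129 mm. 47 mm of free height between dial and spokes.
- oxygen_wheel (a joint): Angle of the blue wheel, rad: 0 is its shut stop, growing counterclockwise seen from above, 2.7 fully open. The purge mark lies at 0.6 to 1.3; the wheel starts at 1.9 to 2.5. Turns stiffly (about 0.11 N m, some 2 N at 60 mm) and stays where it is left.
- mark (a point): Yellow purge mark, a 30 by 10 mm bar, 3 mm thick, lying radially on the dial; this point is 85 mm from the wheel's axis, 64 mm above the bench, so the pointer tip stands straight above it when the wheel is set.
- fuel_valve_lift (a joint): How far the red lever is pulled up its stem, m: 0 seated; a spring holds it down with 12 N and 1.5 N more per mm, 12 mm at most. Only pulling upwards moves it.
- oxygen_valve_lift (a joint): How far the blue wheel is pulled up its stem, m: as for the red lever.
- jar: Bystander: loose amber glass jar with black cap, 56 mm in diameter, 75 mm high, origin under its centre.
- dome: Bystander: loose green glass dome, 52 mm in diameter, 32 mm high, origin under its centre.
- paddle: Bystander: loose marver paddle lying flat, black plate 75 by 50 mm and a wooden handle along its -x, 213 mm long in all, 18 mm high.
- cup: Bystander: loose steel cup, 56 mm in diameter at the rim, 55 mm high, origin under its centre.
Mind the look-alikes: they are no part of the job. Of the things shaped like the oxygen_valve, the black one is meant.

How it is judged:
By the outcome, as a careful person would: the job done as asked, in the order asked, and still so for the second after the job is handed in, with the robot touching nothing.
It also fails if it takes over 72 s, if anything falls off the work surface, if the arm or the gripper's body presses on something with over 40 N, if the wrist force passes 120 N, or if a joint passes its speed limit or range.

## Working session

There is one attempt and no reset: what is moved stays moved. The work goes in short steps, Python scripts to look and compute and a tool call to move; the robot and the scene stay as the last step left them, time stands still between calls to the robot, and variables do not carry over. Pictures are saved under pics/ and viewed, and the job is handed in when it is done.

Besides the shell and the picture viewer there is one more tool, called after ">>>" by a JSON object that holds its "name" and its "arguments". carry_out: Moves the arm, as the interface text tells. Its arguments: {"type":"object","properties":{"series":{"type":"array"},"newtons":{"type":"number"}},"required":["series"]}

```bash
mkdir -p pics
python3 - <<'E'
from cell import env
import cv2,json
for n in("scene","top"):
    im=env.camera(n); cv2.imwrite(f"pics/{n}0.png",im[:,:,::-1])
    i=env.camera_info(n); print(n,i)
s=env.state(); print(s)
E
```

```text
scene {'fx': 438.2127824033737, 'fy': 438.2127824033737, 'cx': 322.9191627813566, 'cy': 236.54923460976465, 'R': array([[ 0.62140829,  0.78332515, -0.01592011],
       [ 0.57692208, -0.4712289 , -0.66716133],
       [-0.53010626,  0.40539492, -0.74474312]]), 't': array([-0.32886008, -0.23708802,  1.20939262])}
top {'fx': 558.6891508879553, 'fy': 558.6891508879553, 'cx': 321.47311809506203, 'cy': 239.89382870265547, 'R': array([[ 0.02529421, -0.99964818, -0.00798295],
       [-0.99034334, -0.02396832, -0.13654884],
       [ 0.13630946,  0.01135975, -0.99060117]]), 't': array([-0.00113862,  0.53628656,  1.03832426])}
{'t': 0.1, 'q': array([1.10600167e+00, 8.74199423e-02, 1.75191433e-01, 1.65978765e+00,
       2.28603673e-05, 1.57081566e+00]), 'qvel': array([ 2.94257829e-04, -2.00587782e-03,  3.87480270e-03, -1.82771791e-03,
        7.41587961e-05, -4.61304701e-04]), 'tau': array([ 3.88700289e-05, -5.21560049e+01,  4.65654194e+01,  1.60630583e-02,
       -2.39655344e-05,  2.97861767e-06]), 'tcp_pos': array([0.24643302, 0.49147047, 0.23063453]), 'ee_rot': array([-1.58951534,  1.56957628, -2.05432935]), 'force': array([0.47845336, 0.15105959, 0.49177962]), 'torque': array([-0.0560263 ,  0.00232163,  0.0331713 ]), 'gripper_width': 0.08537675752648814}
```

View pics/scene0.png

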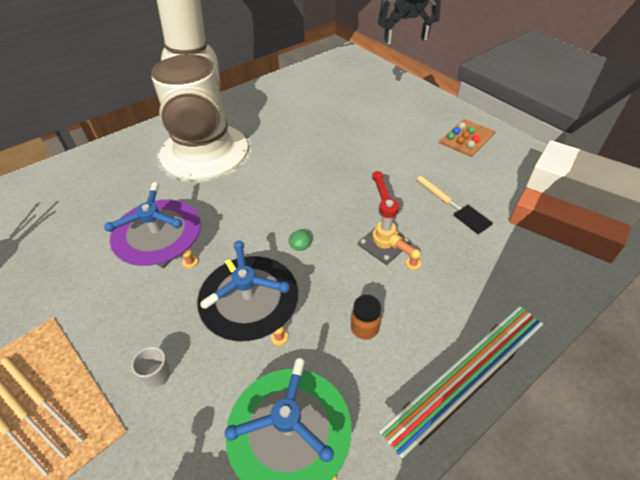

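View pics/top0.png

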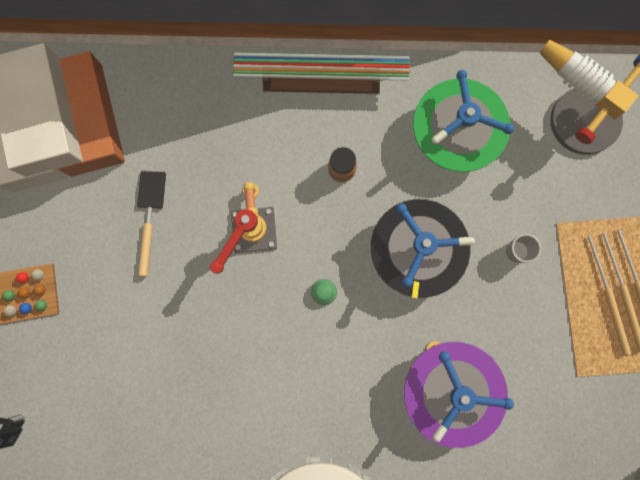

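```bash
cat > h.py <<'E'
from cell import env
import cv2,numpy as np
def ray(n,u,v,z):
    i=env.camera_info(n);R=np.array(i['R']);t=np.array(i['t'])
    d=R.T@np.array([(u-i['cx'])/i['fx'],(v-i['cy'])/i['fy'],1]);c=-R.T@t
    return c+d*(z-c[2])/d[2]
def tri(pt,ps):
    A=[];
    for n,p in(("top",pt),("scene",ps)):
        i=env.camera_info(n);K=np.array([[i['fx'],0,i['cx']],[0,i['fy'],i['cy']],[0,0,1]])
        A.append(K@np.c_[i['R'],i['t']])
    X=cv2.triangulatePoints(A[0],A[1],np.float64(pt),np.float64(ps))[:,0];return X[:3]/X[3]
E
python3 - <<'E'
import cv2
a=cv2.imread('pics/top0.png');b=cv2.imread('pics/scene0.png')
def c(im,x,y,w,h,n,k=6): cv2.imwrite(n,cv2.resize(im[y:y+h,x:x+w],None,fx=k,fy=k,interpolation=cv2.INTER_CUBIC))
c(a,200,170,90,110,'pics/c1.png',5);c(a,365,190,115,115,'pics/c2.png',5)
c(b,350,165,80,110,'pics/c3.png',5);c(b,190,235,115,110,'pics/c4.png',5)
E
```

```text
(no output)
```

View pics/c1.png

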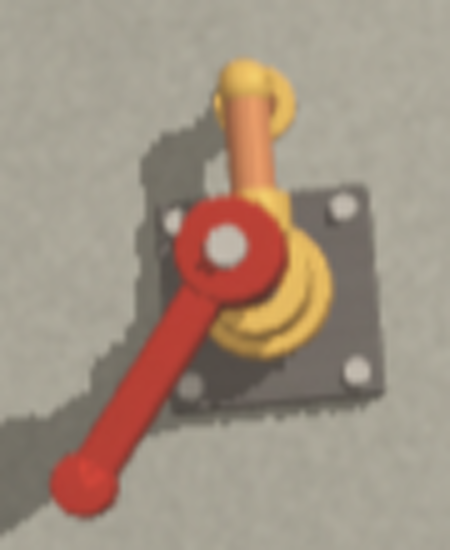

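View pics/c2.png

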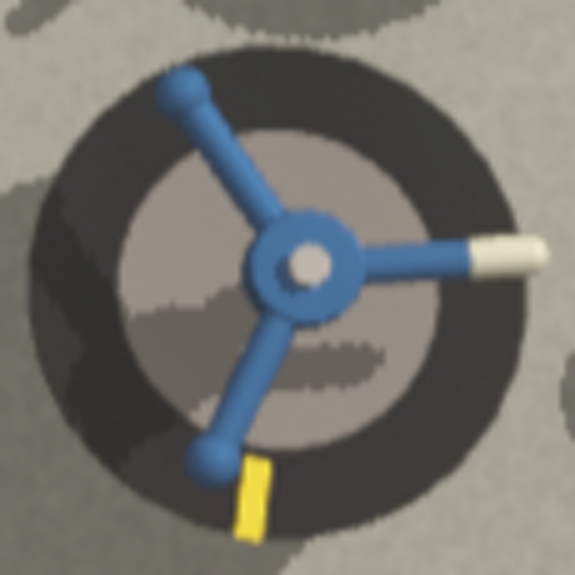

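View pics/c3.png

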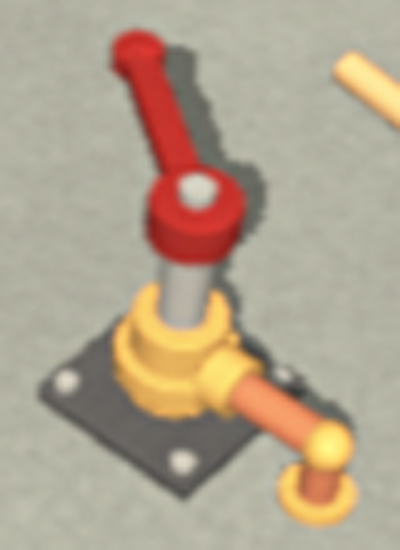

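View pics/c4.png

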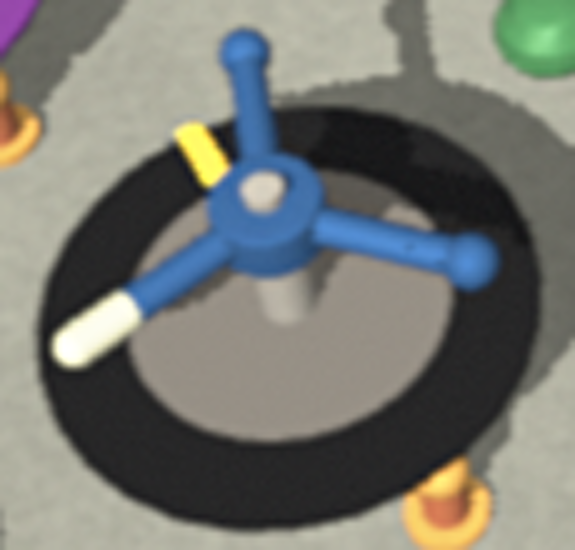

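```bash
cat >> h.py <<'E'
T=lambda x,y,o:(o[0]+x/5-.4,o[1]+y/5-.4)
E
python3 - <<'E'
from h import *
np.set_printoptions(precision=4,suppress=True)
c1=(200,170);c2=(365,190);c3=(350,165);c4=(190,235)
P={}
for n,a,b in[("fcap",T(226,245,c1),T(197,190,c3)),("ftip",T(85,482,c1),T(138,52,c3)),("wcap",T(310,265,c2),T(263,188,c4)),
 ("ptip",T(546,254,c2),T(62,348,c4)),("ballA30",T(182,90,c2),T(470,260,c4)),("ballB150",T(213,460,c2),T(244,50,c4)),("mark",T(253,500,c2),T(202,155,c4))]:
    P[n]=tri(a,b);print(n,P[n])
z=lambda p,o,h:ray("top",*T(*p,o),h)
print("plane: fcap",z((226,245),c1,.129),"ftip",z((85,482),c1,.120),"wcap",z((310,265),c2,.129),"ptip",z((546,254),c2,.115),"mark in/out",z((258,458),c2,.064),z((248,542),c2,.064),z((253,500),c2,.064))
print("scene plane fcap",ray("scene",*T(197,190,c3),.129),"wcap",ray("scene",*T(263,188,c4),.129),"mark",ray("scene",*T(202,155,c4),.064))
C=[z(p,c1,.01) for p in[(365,185),(382,395),(175,412)]]
print("foot",C, C[0]-C[1],C[2]-C[1])
print("scene foot",[ray("scene",*T(*p,c3),.01) for p in[(40,390),(187,495)]])
print("pipe top elbow",z((243,78),c1,.045))
an=lambda a,b:np.degrees(np.arctan2(b[1]-a[1],b[0]-a[0]))
for k in("ptip","ballA30","ballB150","mark"):print(k,an(P['wcap'],P[k]),np.linalg.norm((P[k]-P['wcap'])[:2]))
print("lever",an(P['fcap'],P['ftip']),np.linalg.norm((P['ftip']-P['fcap'])[:2]))
E
```

```text
fcap [0.5589 0.1483 0.1253]
ftip [0.4742 0.196  0.1163]
wcap [ 0.5236 -0.1737  0.1265]
ptip [ 0.531  -0.259   0.1163]
ballA30 [ 0.5873 -0.1303  0.1145]
ballB150 [ 0.4548 -0.1417  0.1153]
mark [ 0.444  -0.1647  0.0592]
plane: fcap [0.5582 0.1476 0.129 ] ftip [0.4737 0.1951 0.12  ] wcap [ 0.5231 -0.1734  0.129 ] ptip [ 0.531  -0.2597  0.115 ] mark in/out [ 0.4594 -0.1657  0.064 ] [ 0.4283 -0.1621  0.064 ] [ 0.4438 -0.1639  0.064 ]
scene plane fcap [0.5615 0.1454 0.129 ] wcap [ 0.5256 -0.1742  0.129 ] mark [ 0.4478 -0.1661  0.064 ]
foot [array([0.6044, 0.1114, 0.01  ]), array([0.5204, 0.1016, 0.01  ]), array([0.5116, 0.1829, 0.01  ])] [0.084  0.0098 0.    ] [-0.0087  0.0813  0.    ]
scene foot [array([0.5268, 0.0994, 0.01  ]), array([0.6098, 0.1085, 0.01  ])]
pipe top elbow [0.6385 0.1567 0.045 ]
ptip -85.03255691260705 0.08567856426874741
ballA30 34.235504185820886 0.07712991191122184
ballB150 155.03893658537427 0.07581325110997095
mark 173.5544232522098 0.08003623231562443
lever 150.60174703691277 0.09723824736337953
```

```bash
cat >> h.py <<'E'
from scipy.spatial.transform import Rotation as Ro
def rows(wps,s=None,yawref=None):
    """wps: list of (x,y,z,toolz_dir_deg) -> rows [0..turn x, shift cm]"""
    s=s or env.state();R=Ro.from_euler('xyz',s['ee_rot']).as_matrix();p=s['tcp_pos']
    for x,y,z,a in wps:
        zt=np.array([np.cos(np.radians(a)),np.sin(np.radians(a)),0]);xt=np.array([0,0,-1.]);yt=np.cross(zt,xt)
        G=np.c_[xt,yt,zt];rv=Ro.from_matrix(R.T@G).as_rotvec();d=R.T@(np.array([x,y,z])-p)*100
        print([round(float(v),2) for v in (*np.round(rv,3),*d)])
E
python3 - <<'E'
from h import *
s=env.state();np.set_printoptions(precision=3,suppress=True)
R=Ro.from_euler('xyz',s['ee_rot']).as_matrix();print(R)
A=np.array([.559,.147]);u=lambda a:np.array([np.cos(np.radians(a)),np.sin(np.radians(a))])
th=150.6;p=A+.07*u(th)+.045*u(th+90);print(p)
rows([(*p,.20,60.6),(*p,.20,240.6),(*p,.095,60.6)])
E
```

```text
[[-0.001  0.448  0.894]
 [-0.001  0.894 -0.448]
 [-1.    -0.001 -0.   ]]
[0.476 0.142]
[-1.52, -0.0, 0.0, 3.09, -20.93, 36.17]
[1.62, 0.0, 0.0, 3.09, -20.93, 36.17]
[-1.52, -0.0, 0.0, 13.59, -20.92, 36.17]
```

>>> {"name": "carry_out", "arguments": {"series": [[-1.52, 0, 0, 3, -20.9, 36.2, 1], [-1.52, 0, 0, 3, -20.9, 36.2, 1], [-1.52, 0, 0, 3, -20.9, 36.2, 1], [-1.52, 0, 0, 3, -20.9, 36.2, 1], [-1.52, 0, 0, 3, -20.9, 36.2, 1], [-1.52, 0, 0, 3, -20.9, 36.2, 1], [-1.52, 0, 0, 3, -20.9, 36.2, 1], [-1.52, 0, 0, 3, -20.9, 36.2, 1], [-1.52, 0, 0, 3, -20.9, 36.2, 1], [-1.52, 0, 0, 3, -20.9, 36.2, 1], [-1.52, 0, 0, 3, -20.9, 36.2, 1], [-1.52, 0, 0, 3, -20.9, 36.2, 1], [-1.52, 0, 0, 3, -20.9, 36.2, 1], [-1.52, 0, 0, 3, -20.9, 36.2, 1], [-1.52, 0, 0, 3, -20.9, 36.2, 1], [-1.52, 0, 0, 3, -20.9, 36.2, 1], [-1.52, 0, 0, 3, -20.9, 36.2, 1], [-1.52, 0, 0, 3, -20.9, 36.2, 1], [-1.52, 0, 0, 3, -20.9, 36.2, 1], [-1.52, 0, 0, 3, -20.9, 36.2, 1]], "newtons": 40}}

```text
t: 1.77
tcp_pos: [0.4764, 0.1428, 0.2013]
ee_rot: [-2.465, 1.571, -1.41]
force: [0.7, 0.4, -0.2]
gripper_width: 0.0
```

Run:
```python
from h import *
np.set_printoptions(precision=3,suppress=True)
s=env.state();print(s['q'],s['tcp_pos'],s['t'],s['gripper_width'],s['force'])
cv2.imwrite('pics/t1.png',env.camera('top')[:,:,::-1]);cv2.imwrite('pics/s1.png',env.camera('scene')[:,:,::-1])
rows([(.476,.142,.095,60.6)])
```

```text
[ 0.291 -0.048 -0.02   1.6   -0.    -0.764] [0.476 0.143 0.201] 1.7667 1.536551680849823e-05 [ 0.656  0.353 -0.162]
[-0.0, 0.0, 0.0, 10.63, 0.0, -0.08]
```

View pics/s1.png

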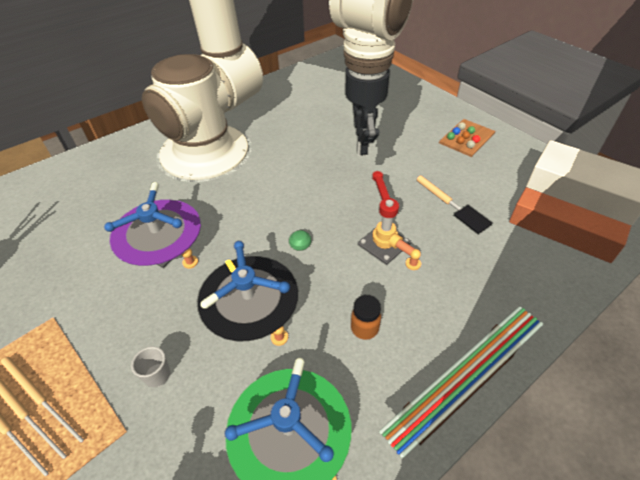

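>>> {"name": "carry_out", "arguments": {"series": [[0, 0, 0, 3.5, 0, 0, 1], [0, 0, 0, 7, 0, 0, 1], [0, 0, 0, 10.6, 0, 0, 1], [0, 0, 0, 10.6, 0, 0, 1], [0, 0, 0, 10.6, 0, 0, 1]]}}

```text
t: 2.28
tcp_pos: [0.4753, 0.1423, 0.0946]
ee_rot: [2.387, 1.568, -2.841]
force: [0.6, 0.1, 1.0]
gripper_width: -0.0002
```

Run:
```python
from h import *
np.set_printoptions(precision=3,suppress=True)
s=env.state();print(s['tcp_pos'],s['t'],s['force'])
cv2.imwrite('pics/t2.png',cv2.resize(env.camera('top')[170:290,180:300,::-1],None,fx=5,fy=5))
A=np.array([.559,.147]);u=lambda a:np.array([np.cos(np.radians(a)),np.sin(np.radians(a))])
def P(th,d,r=.07):return (*(A+r*u(th)+d*u(th+90)),.095,th-90)
rows([P(150.6,d) for d in(.035,.027,.02)]+[P(t,.019) for t in np.arange(147,98,-3.5)])
```

```text
[0.475 0.142 0.095] 2.2833 [0.569 0.149 0.985]
[-0.0, 0.0, 0.0, 0.16, 0.04, 0.92]
[-0.0, 0.0, 0.0, 0.16, 0.04, 1.72]
[-0.0, 0.0, 0.0, 0.16, 0.04, 2.42]
[0.06, 0.0, 0.0, 0.16, 0.15, 2.97]
[0.12, 0.0, 0.0, 0.16, 0.23, 3.4]
[0.18, 0.0, 0.0, 0.16, 0.28, 3.84]
[0.24, 0.0, 0.0, 0.16, 0.3, 4.29]
[0.3, 0.0, 0.0, 0.16, 0.3, 4.73]
[0.37, 0.0, 0.0, 0.17, 0.27, 5.17]
[0.43, 0.0, 0.0, 0.17, 0.21, 5.61]
[0.49, 0.0, 0.0, 0.17, 0.12, 6.04]
[0.55, 0.0, 0.0, 0.17, 0.01, 6.47]
[0.61, 0.0, 0.0, 0.17, -0.13, 6.89]
[0.67, 0.0, 0.0, 0.17, -0.29, 7.31]
[0.73, 0.0, 0.0, 0.17, -0.48, 7.71]
[0.79, 0.0, 0.0, 0.17, -0.69, 8.1]
[0.85, 0.0, 0.0, 0.17, -0.92, 8.47]
```

View pics/t2.png

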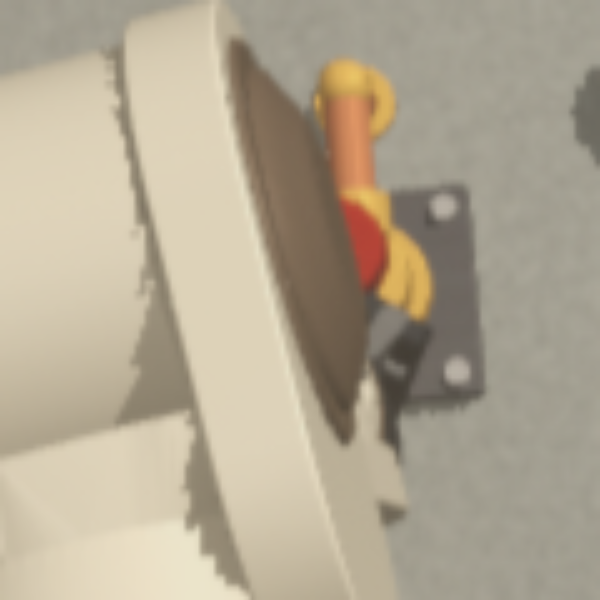

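>>> {"name": "carry_out", "arguments": {"series": [[0, 0, 0, 0, 0, 0.9, 1], [0, 0, 0, 0, 0, 1.7, 1], [0, 0, 0, 0, 0, 2.4, 1], [0.06, 0, 0, 0, 0.15, 2.95, 1], [0.12, 0, 0, 0, 0.23, 3.4, 1], [0.18, 0, 0, 0, 0.28, 3.85, 1], [0.24, 0, 0, 0, 0.3, 4.3, 1], [0.3, 0, 0, 0, 0.3, 4.75, 1], [0.37, 0, 0, 0, 0.27, 5.2, 1], [0.37, 0, 0, 0, 0.27, 5.2, 1]]}}

```text
t: 3.17
tcp_pos: [0.5006, 0.1902, 0.0961]
ee_rot: [-0.474, 1.57, 0.208]
force: [-0.0, -0.3, -0.0]
gripper_width: 0.0
```

Run:
```python
from h import *
np.set_printoptions(precision=3,suppress=True)
s=env.state();print(s['tcp_pos'],s['t'],s['force'],s['torque'])
cv2.imwrite('pics/s3.png',cv2.resize(env.camera('scene')[130:280,310:460,::-1],None,fx=4,fy=4))
A=np.array([.559,.147]);u=lambda a:np.array([np.cos(np.radians(a)),np.sin(np.radians(a))])
def P(th,d,r=.07):return (*(A+r*u(th)+d*u(th+90)),.095,th-90)
rows([P(t,.019) for t in np.arange(126,92,-3)])
```

```text
[0.501 0.19  0.096] 3.1667 [-0.024 -0.305 -0.013] [-0.031  0.04   0.003]
[0.06, 0.0, 0.0, 0.1, 0.06, 0.32]
[0.11, 0.0, 0.0, 0.1, 0.13, 0.69]
[0.16, 0.0, 0.0, 0.1, 0.17, 1.07]
[0.22, 0.0, 0.0, 0.1, 0.2, 1.45]
[0.27, 0.0, 0.0, 0.1, 0.21, 1.83]
[0.32, 0.0, 0.0, 0.1, 0.2, 2.21]
[0.37, 0.0, 0.0, 0.1, 0.17, 2.58]
[0.42, 0.0, 0.0, 0.1, 0.12, 2.96]
[0.48, 0.0, 0.0, 0.1, 0.05, 3.33]
[0.53, 0.0, -0.0, 0.1, -0.04, 3.7]
[0.58, 0.0, -0.0, 0.1, -0.15, 4.07]
[0.64, 0.0, -0.0, 0.1, -0.28, 4.42]
```

View pics/s3.png

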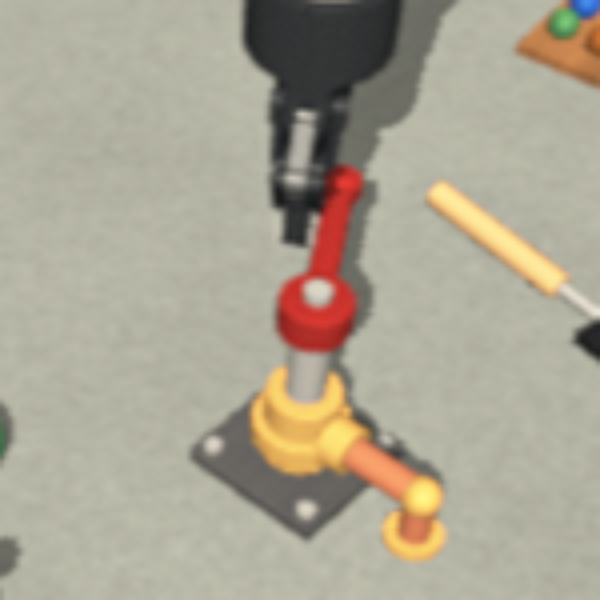

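>>> {"name": "carry_out", "arguments": {"series": [[0.06, 0, 0, 0, 0.06, 0.3, 1], [0.11, 0, 0, 0, 0.13, 0.7, 1], [0.16, 0, 0, 0, 0.17, 1.1, 1], [0.22, 0, 0, 0, 0.2, 1.45, 1], [0.27, 0, 0, 0, 0.2, 1.8, 1], [0.32, 0, 0, 0, 0.2, 2.2, 1], [0.37, 0, 0, 0, 0.17, 2.6, 1], [0.42, 0, 0, 0, 0.12, 2.95, 1], [0.48, 0, 0, 0, 0.05, 3.3, 1], [0.48, 0, 0, 0, 0.05, 3.3, 1], [0.48, 0, 0, 0, 0.05, 3.3, 1]]}}

```text
t: 4.13
tcp_pos: [0.5252, 0.2107, 0.0955]
ee_rot: [0.148, 1.57, 0.356]
force: [-0.5, 0.4, -0.3]
gripper_width: -0.0003
```

Run:
```python
from h import *
np.set_printoptions(precision=3,suppress=True)
s=env.state();print(s['tcp_pos'],s['t'],s['force'],s['torque'])
cv2.imwrite('pics/s4.png',cv2.resize(env.camera('scene')[130:280,310:460,::-1],None,fx=4,fy=4))
A=np.array([.559,.147]);u=lambda a:np.array([np.cos(np.radians(a)),np.sin(np.radians(a))])
def P(th,d,r=.07):return (*(A+r*u(th)+d*u(th+90)),.095,max(th-90,7))
rows([P(t,.019) for t in np.arange(100,86,-2)])
```

```text
[0.525 0.211 0.096] 4.1333 [-0.499  0.377 -0.319] [-0.049  0.03  -0.009]
[0.03, 0.0, -0.0, 0.05, 0.14, 0.34]
[0.07, 0.0, -0.0, 0.05, 0.2, 0.59]
[0.09, 0.0, -0.0, 0.05, 0.24, 0.83]
[0.09, 0.0, -0.0, 0.05, 0.28, 1.09]
[0.09, 0.0, -0.0, 0.05, 0.31, 1.34]
[0.09, 0.0, -0.0, 0.05, 0.33, 1.59]
[0.09, 0.0, -0.0, 0.05, 0.34, 1.84]
```

View pics/s4.png

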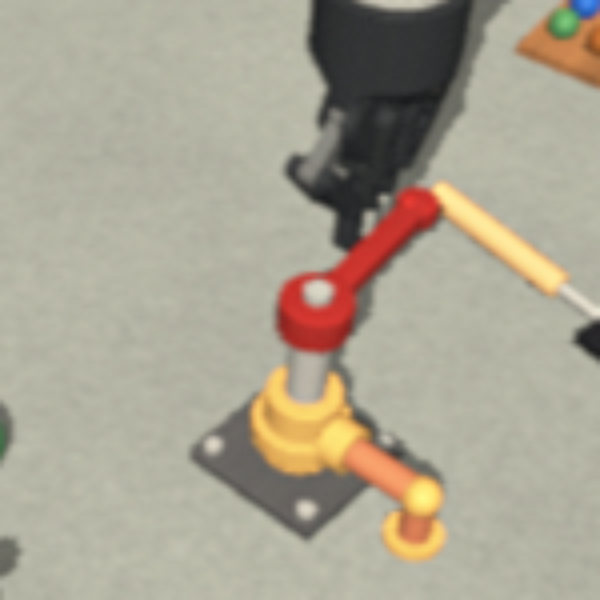

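>>> {"name": "carry_out", "arguments": {"series": [[0.03, 0, 0, 0, 0.14, 0.35, 1], [0.07, 0, 0, 0, 0.2, 0.6, 1], [0.09, 0, 0, 0, 0.24, 0.85, 1], [0.09, 0, 0, 0, 0.28, 1.1, 1], [0.09, 0, 0, 0, 0.28, 1.1, 1], [0.09, 0, 0, 0, 0.28, 1.1, 1]]}}

```text
t: 4.68
tcp_pos: [0.5338, 0.2146, 0.0949]
ee_rot: [-2.799, 1.567, -2.682]
force: [-8.1, -3.8, 2.3]
gripper_width: 0.0001
```

Run:
```python
from h import *
np.set_printoptions(precision=3,suppress=True)
s=env.state();print(s['tcp_pos'],s['t'],s['force'],s['torque'])
cv2.imwrite('pics/s5.png',cv2.resize(env.camera('scene')[130:280,310:460,::-1],None,fx=4,fy=4))
for p in((422,205),):print(ray("scene",310+p[0]/4-.4,130+p[1]/4-.4,.12))
```

```text
[0.534 0.215 0.095] 4.6833 [-8.089 -3.763  2.311] [-0.8    1.528 -0.062]
[0.542 0.242 0.12 ]
```

View pics/s5.png

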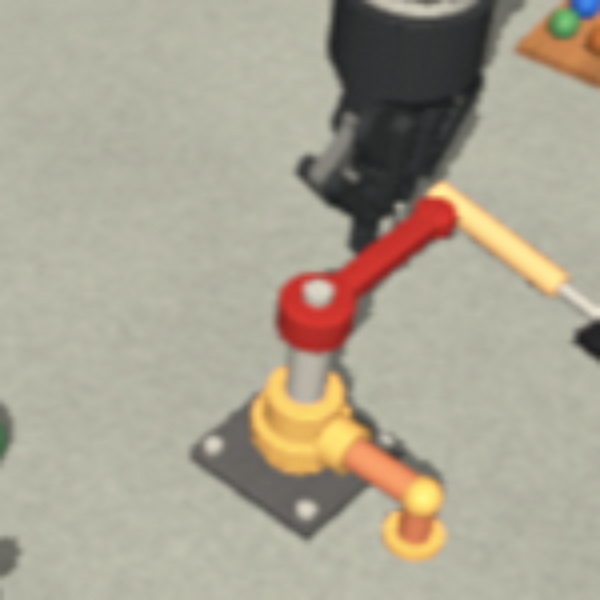

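>>> {"name": "carry_out", "arguments": {"series": [[0, 0, 0, 0, 0, 0.3, 1], [0, 0, 0, 0, 0, 0.6, 1], [0, 0, 0, 0, 0, 0.6, 1], [0, 0, 0, 0, 0, 0.6, 1]]}}

```text
t: 5.07
tcp_pos: [0.5369, 0.2153, 0.0943]
ee_rot: [-3.073, 1.561, -2.955]
force: [-23.5, -3.9, 6.9]
gripper_width: -0.0003
```

Run:
```python
from h import *
np.set_printoptions(precision=3,suppress=True)
s=env.state();print(s['tcp_pos'],s['t'],s['force'],s['torque'])
cv2.imwrite('pics/s6.png',cv2.resize(env.camera('scene')[130:280,310:460,::-1],None,fx=4,fy=4))
for p in((436,215),):print(ray("scene",310+p[0]/4-.4,130+p[1]/4-.4,.12))
```

```text
[0.537 0.215 0.094] 5.0667 [-23.524  -3.932   6.875] [-0.777  4.354 -0.135]
[0.553 0.242 0.12 ]
```

View pics/s6.png

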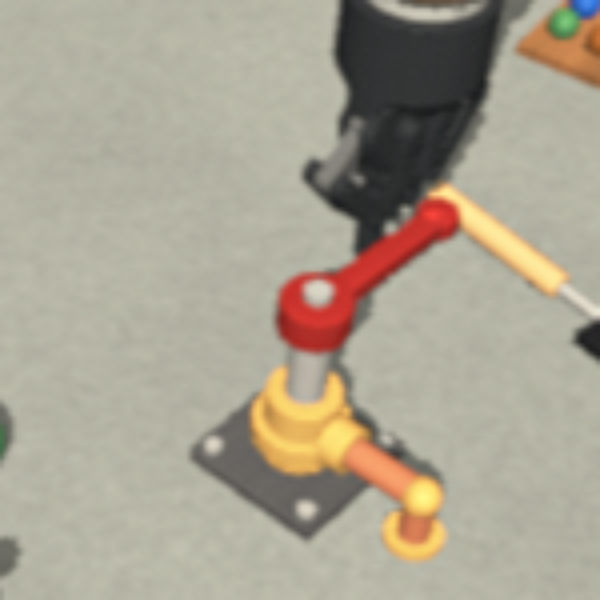

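>>> {"name": "carry_out", "arguments": {"series": [[0, 0, 0, 0, 0, -1.5, 1], [0, 0, 0, 0, 0, -4, 1], [0, 0, 0, -5, 0, -4, 1], [0, 0, 0, -9, 0, -4, 1], [0, 0, 0, -11, 0, -4, 1], [0, 0, 0, -11, 0, -4, 1]]}}

```text
t: 5.62
tcp_pos: [0.503, 0.2122, 0.212]
ee_rot: [0.284, 1.561, 0.401]
force: [0.5, 0.3, 0.0]
gripper_width: 0.0002
```

```bash
cat >> h.py <<'E'
W=np.array([.524,-.1737]);u=lambda a:np.array([np.cos(np.radians(a)),np.sin(np.radians(a))])
def PW(th,d,r=.058,z=.095):return (*(W+r*u(th)+d*u(th+90)),z,th+90)
E
python3 - <<'E'
from h import *
s=env.state();print(s['tcp_pos'],s['t'],s['force'])
cv2.imwrite('pics/s7.png',env.camera('scene')[:,:,::-1])
rows([PW(275,.045,z=.2)])
E
```

```text
[0.50303349 0.21216688 0.21196582] 5.6167 [0.54844965 0.29397645 0.04599317]
[0.03, 0.01, -0.0, 0.83, -44.49, 1.91]
```

View pics/s7.png

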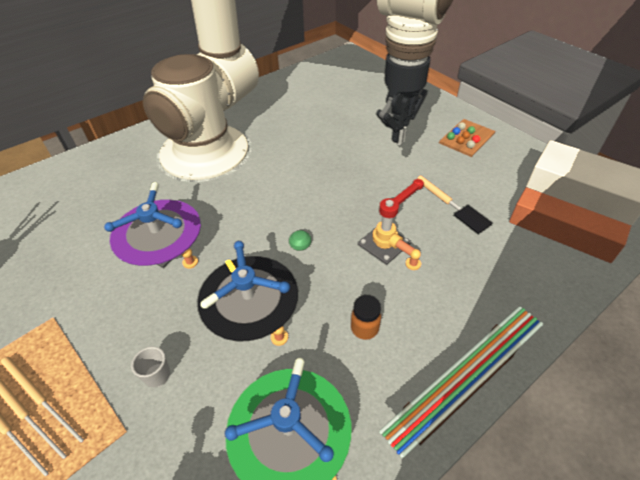

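>>> {"name": "carry_out", "arguments": {"series": [[0.03, 0.01, 0, 0.8, -44.5, 1.9, 1], [0.03, 0.01, 0, 0.8, -44.5, 1.9, 1], [0.03, 0.01, 0, 0.8, -44.5, 1.9, 1], [0.03, 0.01, 0, 0.8, -44.5, 1.9, 1], [0.03, 0.01, 0, 0.8, -44.5, 1.9, 1], [0.03, 0.01, 0, 0.8, -44.5, 1.9, 1], [0.03, 0.01, 0, 0.8, -44.5, 1.9, 1], [0.03, 0.01, 0, 0.8, -44.5, 1.9, 1], [0.03, 0.01, 0, 0.8, -44.5, 1.9, 1], [0.03, 0.01, 0, 0.8, -44.5, 1.9, 1], [0.03, 0.01, 0, 0.8, -44.5, 1.9, 1], [0.03, 0.01, 0, 0.8, -44.5, 1.9, 1], [0.03, 0.01, 0, 0.8, -44.5, 1.9, 1], [0.03, 0.01, 0, 0.8, -44.5, 1.9, 1], [0.03, 0.01, 0, 0.8, -44.5, 1.9, 1], [0.03, 0.01, 0, 0.8, -44.5, 1.9, 1]]}}

```text
t: 7.0
tcp_pos: [0.5715, -0.2272, 0.1975]
ee_rot: [-3.125, 1.561, -3.037]
force: [0.8, -0.9, -0.1]
gripper_width: -0.0001
```

Run:
```python
from h import *
s=env.state();print(s['tcp_pos'],s['t'],s['q'])
cv2.imwrite('pics/s8.png',env.camera('scene')[:,:,::-1])
rows([PW(275,.045,z=.095)])
```

```text
[ 0.57153675 -0.22717275  0.19746785] 7.0 [-0.37624915  0.24539057  0.29006659  1.62408801 -0.0044895  -0.46339446]
[-0.0, -0.01, 0.0, 10.25, -0.05, 0.33]
```

View pics/s8.png

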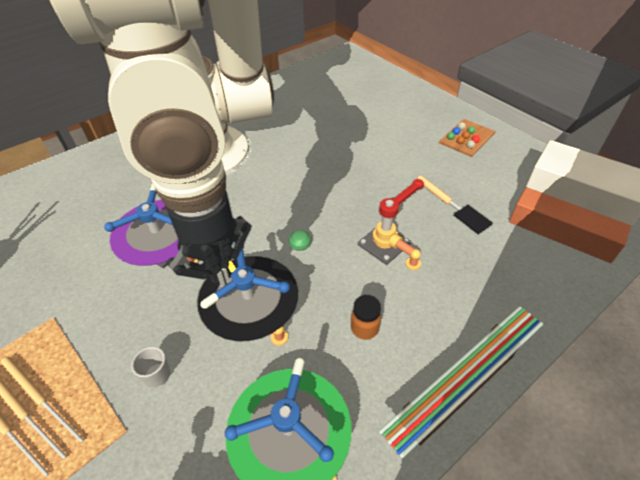

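>>> {"name": "carry_out", "arguments": {"series": [[0, -0.01, 0, 3.5, 0, 0.3, 1], [0, -0.01, 0, 7, 0, 0.3, 1], [0, -0.01, 0, 10.2, 0, 0.3, 1], [0, -0.01, 0, 10.2, 0, 0.3, 1], [0, -0.01, 0, 10.2, 0, 0.3, 1]]}}

```text
t: 7.47
tcp_pos: [0.5725, -0.2272, 0.0946]
ee_rot: [2.723, 1.568, 2.809]
force: [-0.3, -0.1, 0.8]
gripper_width: -0.0003
```

Run:
```python
from h import *
s=env.state();print(s['tcp_pos'],s['t'],s['force'])
cv2.imwrite('pics/s9.png',cv2.resize(env.camera('scene')[200:350,150:350,::-1],None,fx=4,fy=4))
rows([PW(275,d) for d in(.035,.027,.02)]+[PW(t,.019) for t in np.arange(271,210,-4)])
```

```text
[ 0.57251843 -0.22720405  0.09461883] 7.4667 [-0.31150229 -0.09045306  0.82598542]
[-0.0, 0.0, 0.0, 0.18, 0.02, -0.98]
[-0.0, 0.0, 0.0, 0.18, 0.02, -1.78]
[-0.0, 0.0, 0.0, 0.18, 0.02, -2.48]
[0.07, 0.0, 0.0, 0.18, -0.1, -2.99]
[0.14, 0.0, 0.0, 0.18, -0.19, -3.41]
[0.21, 0.0, 0.0, 0.18, -0.25, -3.83]
[0.28, 0.0, 0.0, 0.18, -0.28, -4.25]
[0.35, 0.0, 0.0, 0.18, -0.28, -4.68]
[0.42, 0.0, 0.0, 0.18, -0.26, -5.1]
[0.49, 0.0, 0.0, 0.18, -0.2, -5.53]
[0.56, 0.0, 0.0, 0.18, -0.11, -5.94]
[0.63, 0.0, 0.0, 0.18, 0.01, -6.35]
[0.7, 0.0, 0.0, 0.18, 0.15, -6.75]
[0.77, 0.0, 0.0, 0.18, 0.32, -7.14]
[0.84, 0.0, 0.0, 0.18, 0.52, -7.52]
[0.91, 0.0, 0.0, 0.18, 0.74, -7.88]
[0.98, 0.0, 0.0, 0.18, 0.99, -8.23]
[1.05, 0.0, 0.0, 0.18, 1.27, -8.55]
[1.12, 0.0, 0.0, 0.18, 1.56, -8.86]
```

View pics/s9.png

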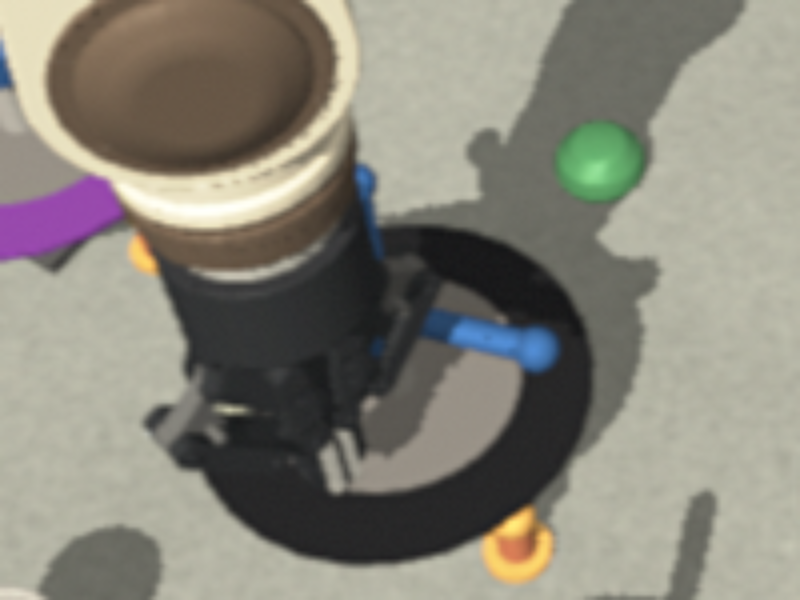

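>>> {"name": "carry_out", "arguments": {"series": [[0, 0, 0, 0, 0, -1, 1], [0, 0, 0, 0, 0, -1.8, 1], [0, 0, 0, 0, 0, -2.5, 1], [0.07, 0, 0, 0, -0.1, -3, 1], [0.14, 0, 0, 0, -0.2, -3.4, 1], [0.21, 0, 0, 0, -0.25, -3.85, 1], [0.28, 0, 0, 0, -0.28, -4.25, 1], [0.35, 0, 0, 0, -0.28, -4.7, 1], [0.42, 0, 0, 0, -0.26, -5.1, 1]]}}

```text
t: 8.27
tcp_pos: [0.5235, -0.2357, 0.0975]
ee_rot: [-0.049, 1.567, -0.387]
force: [2.5, -0.3, 1.7]
gripper_width: 0.0003
```

Run:
```python
from h import *
s=env.state();print(s['tcp_pos'],s['t'],s['force'])
cv2.imwrite('pics/s10.png',cv2.resize(env.camera('scene')[200:350,150:350,::-1],None,fx=4,fy=4))
rows([PW(t,.019) for t in np.arange(247,188,-4)])
```

```text
[ 0.5235324  -0.23567548  0.09748235] 8.2667 [ 2.53700539 -0.2828942   1.74448969]
[0.06, 0.0, 0.0, 0.24, -0.03, -0.42]
[0.13, 0.0, 0.0, 0.24, -0.13, -0.84]
[0.2, 0.0, -0.0, 0.24, -0.19, -1.26]
[0.27, 0.0, -0.0, 0.24, -0.23, -1.69]
[0.34, 0.0, -0.0, 0.24, -0.23, -2.11]
[0.41, 0.0, -0.0, 0.24, -0.21, -2.54]
[0.48, 0.0, -0.0, 0.24, -0.16, -2.96]
[0.55, 0.0, -0.0, 0.23, -0.07, -3.38]
[0.62, 0.0, -0.0, 0.23, 0.04, -3.79]
[0.69, 0.0, -0.0, 0.23, 0.18, -4.19]
[0.76, 0.0, -0.0, 0.23, 0.35, -4.58]
[0.83, 0.0, -0.0, 0.23, 0.54, -4.96]
[0.9, 0.0, -0.0, 0.23, 0.76, -5.33]
[0.97, 0.0, -0.0, 0.23, 1.01, -5.67]
[1.03, 0.0, -0.0, 0.23, 1.28, -6.0]
```

View pics/s10.png

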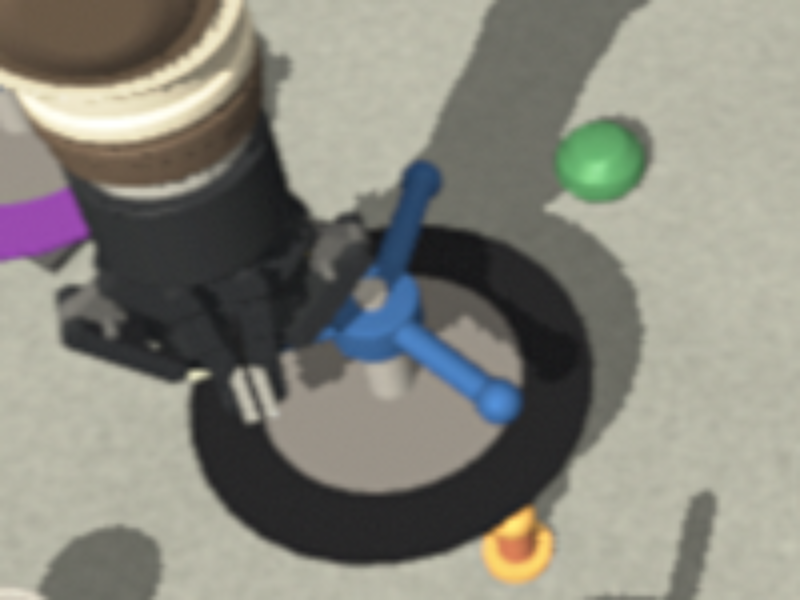

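>>> {"name": "carry_out", "arguments": {"series": [[0.06, 0, 0, 0.1, -0.03, -0.4, 1], [0.13, 0, 0, 0.2, -0.13, -0.85, 1], [0.2, 0, 0, 0.2, -0.2, -1.25, 1], [0.27, 0, 0, 0.2, -0.23, -1.7, 1], [0.34, 0, 0, 0.2, -0.23, -2.1, 1], [0.41, 0, 0, 0.2, -0.21, -2.55, 1], [0.48, 0, 0, 0.2, -0.16, -2.95, 1], [0.55, 0, 0, 0.2, -0.07, -3.4, 1], [0.62, 0, 0, 0.2, 0.04, -3.8, 1], [0.69, 0, 0, 0.2, 0.18, -4.2, 1]]}}

```text
t: 9.15
tcp_pos: [0.4844, -0.2201, 0.0949]
ee_rot: [0.562, 1.568, -0.464]
force: [2.8, -1.4, 0.6]
gripper_width: 0.0001
```

Run:
```python
from h import *
s=env.state();print(s['tcp_pos'],s['t'],s['force'])
cv2.imwrite('pics/s11.png',cv2.resize(env.camera('scene')[200:350,150:350,::-1],None,fx=4,fy=4))
cv2.imwrite('pics/t11.png',cv2.resize(env.camera('top')[180:320,340:520,::-1],None,fx=4,fy=4))
rows([PW(t,.019) for t in np.arange(208,168,-3)])
```

```text
[ 0.48442764 -0.22006757  0.09490653] 9.15 [ 2.7649839  -1.42774316  0.64278245]
[0.06, 0.0, -0.0, -0.03, -0.09, -0.3]
[0.11, 0.0, -0.0, -0.03, -0.16, -0.61]
[0.16, 0.0, -0.0, -0.03, -0.22, -0.92]
[0.21, 0.0, -0.0, -0.03, -0.26, -1.24]
[0.27, 0.0, -0.0, -0.03, -0.29, -1.56]
[0.32, 0.0, -0.0, -0.03, -0.29, -1.88]
[0.37, 0.0, -0.0, -0.03, -0.28, -2.2]
[0.42, 0.0, -0.0, -0.03, -0.26, -2.52]
[0.48, 0.0, -0.0, -0.03, -0.22, -2.83]
[0.53, 0.0, -0.0, -0.03, -0.16, -3.15]
[0.58, 0.0, -0.0, -0.03, -0.08, -3.46]
[0.63, 0.0, -0.0, -0.03, 0.01, -3.76]
[0.69, 0.0, -0.0, -0.04, 0.12, -4.06]
[0.74, 0.0, -0.0, -0.04, 0.24, -4.36]
```

View pics/s11.png

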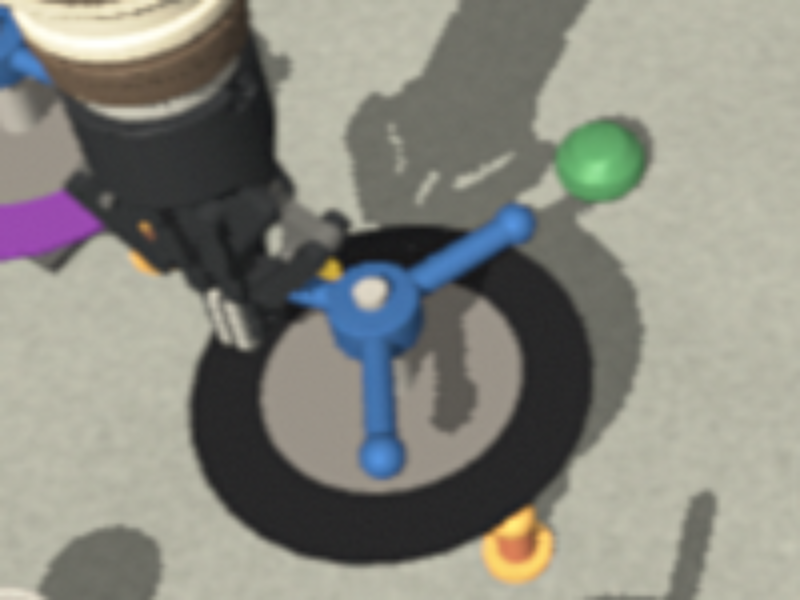

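View pics/t11.png

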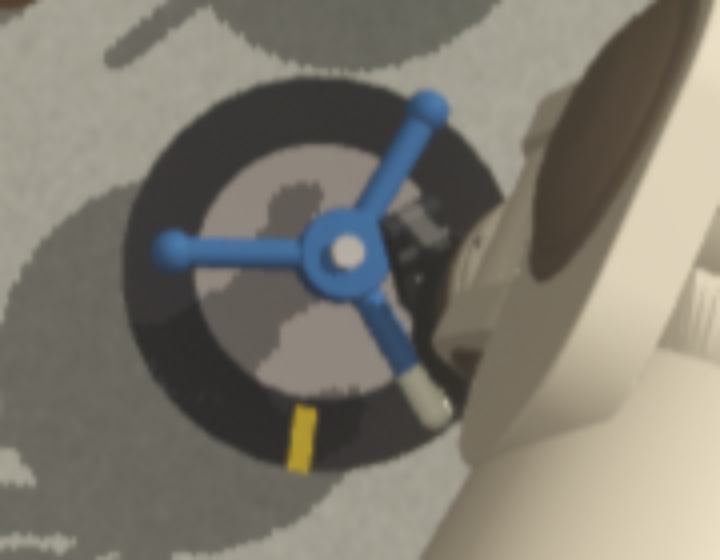

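```bash
cat >> h.py <<'E'
from scipy.optimize import least_squares
def ang(pp,bn,bp,z=.115):
    # pixels of pointer end (r~.087), ball at pointer+120, ball at pointer-120 (r .076)
    q=[ray("top",*p,z)[:2] for p in(pp,bn,bp)];rr=[.086,.076,.076];off=[0,120,-120]
    f=lambda v:np.concatenate([(v[:2]+r*u(v[2]+o)-p)*1e3 for p,r,o in zip(q,rr,off)])
    a0=np.degrees(np.arctan2(*(q[0]-W)[::-1]));s=least_squares(f,[*W,a0]);return s.x,f(s.x)
E
python3 - <<'E'
from h import *
np.set_printoptions(precision=4,suppress=True)
t=lambda x,y:(340+x/4-.4,180+y/4-.4)
print(ang(t(443,430),t(430,108),t(173,248)))
c2=(365,190);o=lambda x,y:T(x,y,c2)
r=ang(o(547,254),o(182,90),o(213,460));print(r)
C=r[0][:2]
for m in[((253,500)),]:
    M=ray("top",*o(*m),.064)[:2];print("mark",np.degrees(np.arctan2(*(M-C)[::-1])),np.linalg.norm(M-C))
E
```

```text
(array([   0.524 ,   -0.1744, -150.393 ]), array([ 2.1149,  0.6191, -1.624 , -0.2784, -0.4909, -0.3407]))
(array([  0.5241,  -0.1739, -85.2081]), array([ 0.2779,  0.4074, -0.796 , -0.5527,  0.5181,  0.1453]))
mark 172.86094849189075 0.08095944186513747
```

>>> {"name": "carry_out", "arguments": {"series": [[0.06, 0, 0, 0, -0.09, -0.3, 1], [0.11, 0, 0, 0, -0.16, -0.6, 1], [0.16, 0, 0, 0, -0.22, -0.9, 1], [0.21, 0, 0, 0, -0.26, -1.25, 1], [0.27, 0, 0, 0, -0.29, -1.55, 1], [0.32, 0, 0, 0, -0.29, -1.9, 1], [0.37, 0, 0, 0, -0.28, -2.2, 1], [0.42, 0, 0, 0, -0.26, -2.5, 1], [0.48, 0, 0, 0, -0.22, -2.85, 1], [0.48, 0, 0, 0, -0.22, -2.85, 1]]}}

```text
t: 10.08
tcp_pos: [0.4673, -0.1965, 0.0941]
ee_rot: [0.874, 1.569, -0.63]
force: [1.0, -0.3, 0.7]
gripper_width: 0.0004
```

Run:
```python
from h import *
s=env.state();print(s['tcp_pos'],s['t'],s['force'])
im=env.camera('top');cv2.imwrite('pics/top12.png',im[:,:,::-1])
cv2.imwrite('pics/t12.png',cv2.resize(im[180:320,340:520,::-1],None,fx=4,fy=4))
a=cv2.imread('pics/top0.png');h=cv2.cvtColor(a,cv2.COLOR_BGR2HSV)
m=cv2.inRange(h,(22,150,120),(35,255,255));m[:,:370]=0;m[:,480:]=0;m[:190]=0;m[305:]=0
ys,xs=np.nonzero(m);P=np.array([ray("top",x,y,.064)[:2] for x,y in zip(xs,ys)]);c=P.mean(0);w,v=np.linalg.eigh(np.cov(P.T))
C=np.array([.524,-.174]);print(len(xs),c,w**.5,np.degrees(np.arctan2(-v[1,1],-v[0,1])),np.degrees(np.arctan2(*(c-C)[::-1])),np.linalg.norm(c-C))
```

```text
[ 0.46734889 -0.19653231  0.09413376] 10.0833 [ 0.98001256 -0.32277631  0.68986982]
95 [ 0.44441028 -0.16358138] [0.00307436 0.00862035] -7.2347503942245694 172.5421554595296 0.08026874218602682
```

View pics/t12.png

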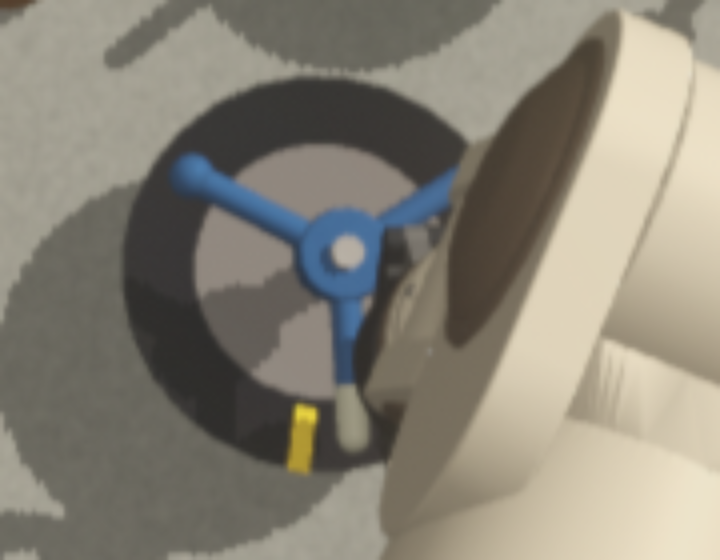

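Run:
```python
from h import *
t=lambda x,y:ray("top",340+x/4-.4,180+y/4-.4,.115)[:2]
C=np.array([.524,-.174])
for p,o in(((354,449),0),((190,172),120)):
    d=t(*p)-C;print((np.degrees(np.arctan2(d[1],d[0]))+o)%360,np.linalg.norm(d))
d=ray("top",340+347/4-.4,180+250/4-.4,.129);print(d)
# dial ellipse: boundary points by hand-free radial search on dark mask
a=cv2.imread('pics/top0.png').astype(int);g=a.max(2)
# dial outer edge upper-right (unshadowed): search along rays from projected centre
P=[]
for an in list(range(-170,20,5)):
    best=None
    for r in np.arange(.082,.106,.0005):
        X=np.array([C[0]+r*np.cos(np.radians(an)),C[1]+r*np.sin(np.radians(an)),.061])
        i=env.camera_info('top');c=np.array(i['R'])@X+i['t'];uu=i['fx']*c[0]/c[2]+i['cx'];vv=i['fy']*c[1]/c[2]+i['cy']
        v=cv2.remap(g.astype(np.float32),np.float32([[uu]]),np.float32([[vv]]),1)[0,0]
        if v>105: best=r;break
    if best and best>.084:P.append(X[:2])
P=np.array(P);f=lambda v:(np.hypot(*(P-v[:2]).T)-.094)*1e3
s=least_squares(f,C,loss='soft_l1');print(len(P),s.x,np.abs(f(s.x)).mean())
m=np.array([.4444,-.1636]);d=m-s.x;print(np.degrees(np.arctan2(d[1],d[0])),np.hypot(*d))
s=env.state();rows([PW(t,.019) for t in(181,179,177,175,173,171)])
```

```text
182.9687947211392 0.08635461529564199
182.69099573644118 0.07726554352172853
[ 0.52400714 -0.17293995  0.129     ]
35 [ 0.52283023 -0.17187925] 0.5386378506598871
173.9740617556645 0.07886600507650449
[0.05, 0.0, -0.0, -0.1, -0.08, -0.3]
[0.09, 0.0, -0.0, -0.1, -0.13, -0.5]
[0.12, 0.0, -0.0, -0.1, -0.18, -0.71]
[0.16, 0.0, -0.0, -0.1, -0.21, -0.92]
[0.19, 0.0, -0.0, -0.1, -0.24, -1.13]
[0.23, 0.0, -0.0, -0.1, -0.27, -1.34]
```

>>> {"name": "carry_out", "arguments": {"series": [[0.05, 0, 0, 0, -0.08, -0.3, 1], [0.09, 0, 0, 0, -0.13, -0.5, 1], [0.12, 0, 0, 0, -0.18, -0.7, 1], [0.15, 0, 0, 0, -0.2, -0.87, 1], [0.15, 0, 0, 0, -0.2, -0.87, 1], [0.15, 0, 0, 0, -0.2, -0.87, 1]]}}

```text
t: 10.63
tcp_pos: [0.4646, -0.1881, 0.0935]
ee_rot: [0.589, 1.57, -1.062]
force: [0.2, -1.8, 1.1]
gripper_width: -0.0
```

Run:
```python
from h import *
s=env.state();print(s['tcp_pos'],s['t'],s['force'])
im=env.camera('top');cv2.imwrite('pics/t13.png',cv2.resize(im[200:310,365:475,::-1],None,fx=5,fy=5,interpolation=cv2.INTER_CUBIC))
im=env.camera('scene');cv2.imwrite('pics/s13.png',cv2.resize(im[235:345,190:305,::-1],None,fx=5,fy=5,interpolation=cv2.INTER_CUBIC))
```

```text
[ 0.4645775  -0.18812684  0.09350887] 10.6333 [ 0.1677984  -1.81722752  1.07061803]
```

View pics/t13.png

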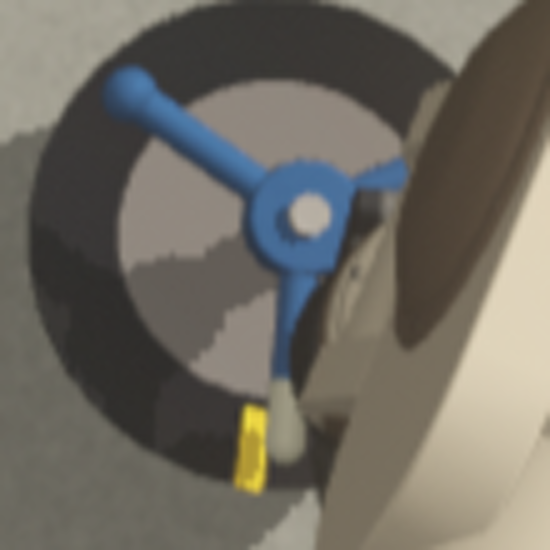

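View pics/s13.png

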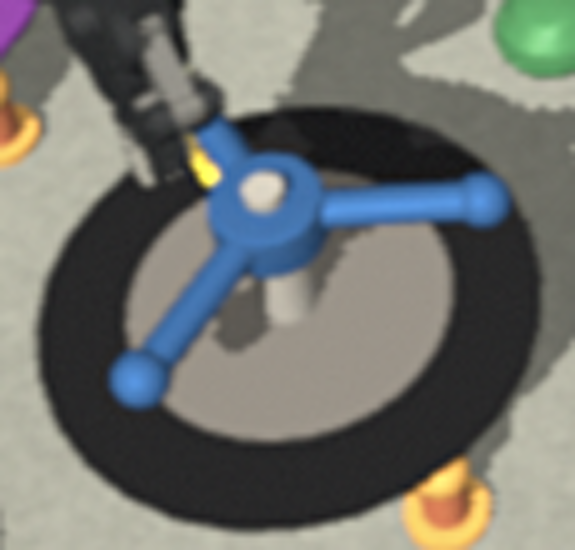

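Run:
```python
from h import *
t=lambda x,y:ray("top",365+x/5-.4,200+y/5-.4,.115)[:2]
C=np.array([.524,-.174])
for p,o in(((287,461),0),((130,91),120)):
    d=t(*p)-C;print((np.degrees(np.arctan2(d[1],d[0]))+o)%360,np.linalg.norm(d))
# pixel where pointer tip end (r .087) should appear for target angles
i=env.camera_info('top')
for a in(173,174):
    X=np.array([*(C+.087*u(a)),.115]);c=np.array(i['R'])@X+i['t'];print(a,((i['fx']*c[0]/c[2]+i['cx'])-365)*5+2,((i['fy']*c[1]/c[2]+i['cy'])-200)*5+2)
S=lambda x,y:ray("scene",190+x/5-.4,235+y/5-.4,.115)[:2]
for p,o in(((484,198),120),((138,380),-120)):
    d=S(*p)-np.array([.5256,-.1742]);print("scene",(np.degrees(np.arctan2(d[1],d[0]))+o)%360,np.linalg.norm(d))
for p,o in(((470,260),-120),((244,50),120),((62,348),0)):
    d=S(*p)-np.array([.5256,-.1742]);print("scene0",(np.degrees(np.arctan2(d[1],d[0]))+o)%360,np.linalg.norm(d))
rows([PW(t,.019) for t in(175.5,174.5,173.5,172.5,171.5)])
```

```text
175.87549520128724 0.0866425421476701
174.6509377756049 0.07659463602256443
173 274.5478739097778 460.4988474368271
174 278.8451275937005 461.0965551869414
scene 175.55991622402863 0.07596403474040406
scene 174.41680714014066 0.07741021559566238
scene0 275.06294228848145 0.07552688138304385
scene0 275.38601261372344 0.07817091282200331
scene0 273.18904679456307 0.08437031651213774
[-0.0, 0.0, -0.0, -0.16, 0.02, 0.0]
[0.01, 0.0, -0.0, -0.16, -0.02, -0.1]
[0.03, 0.0, -0.0, -0.16, -0.05, -0.2]
[0.05, 0.0, -0.0, -0.16, -0.08, -0.31]
[0.07, 0.0, -0.0, -0.16, -0.1, -0.41]
```

>>> {"name": "carry_out", "arguments": {"series": [[0.02, 0, 0, 0, -0.03, -0.13, 1], [0.02, 0, 0, 0, -0.03, -0.13, 1], [0.02, 0, 0, 0, -0.03, -0.13, 1], [0, 0, 0, 0, 0, 1.5, 1], [0, 0, 0, 0, 0, 3.5, 1], [0, 0, 0, -4, 0, 3.5, 1], [0, 0, 0, -8, 0, 5, 1], [0, 0, 0, -12, 0, 9, 1], [0, 0, 0, -12, 0, 13, 1], [0, 0, 0, -12, 0, 15, 1], [0, 0, 0, -12, 0, 15, 1]]}}

```text
t: 11.65
tcp_pos: [0.4515, -0.3416, 0.2135]
ee_rot: [0.563, 1.569, -1.095]
force: [1.3, -0.2, 0.3]
gripper_width: -0.0
```

Run:
```python
from h import *
s=env.state();print(s['tcp_pos'],s['t'],s['force'])
im=env.camera('top');cv2.imwrite('pics/top14.png',im[:,:,::-1]);cv2.imwrite('pics/t14.png',cv2.resize(im[200:310,365:475,::-1],None,fx=5,fy=5,interpolation=cv2.INTER_CUBIC))
im=env.camera('scene');cv2.imwrite('pics/scene14.png',im[:,:,::-1]);cv2.imwrite('pics/s14.png',cv2.resize(im[235:345,190:305,::-1],None,fx=5,fy=5,interpolation=cv2.INTER_CUBIC))
```

```text
[ 0.45153525 -0.34164707  0.21351787] 11.65 [ 1.26230068 -0.20238554  0.26035163]
```

View pics/t14.png

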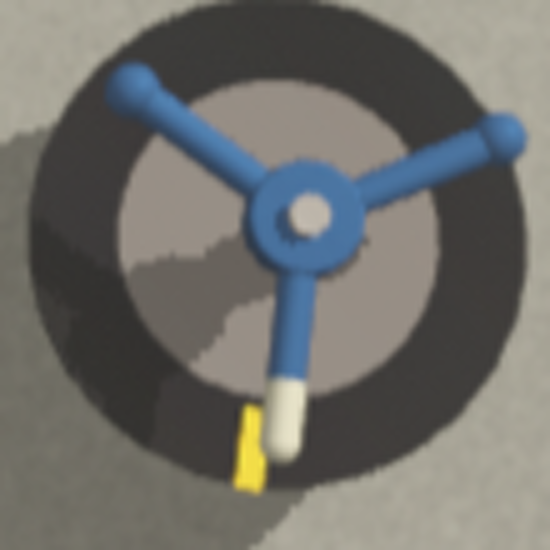

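View pics/s14.png

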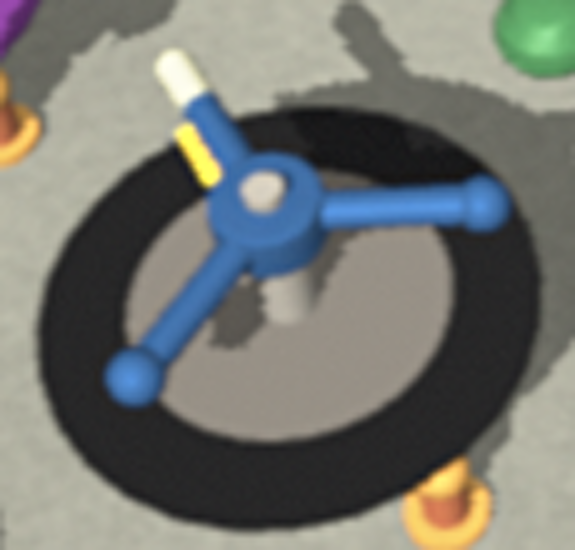

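Run:
```python
from h import *
np.set_printoptions(precision=4,suppress=True)
c2=(365,200);t=lambda x,y:T(x,y,c2);c4=(190,235)
print(ang(t(284,461),t(504,136),t(132,89)))
def masks(f,box):
    a=cv2.imread(f);h=cv2.cvtColor(a,cv2.COLOR_BGR2HSV)
    x0,y0,x1,y1=box;out=[]
    for lo,hi in(((22,120,120),(35,255,255)),((18,5,165),(45,70,255))):
        m=cv2.inRange(h,lo,hi);k=np.zeros_like(m);k[y0:y1,x0:x1]=m[y0:y1,x0:x1]
        ys,xs=np.nonzero(k);out.append((len(xs),xs.mean(),ys.mean()))
    return out
mt=masks('pics/top14.png',(410,270,430,300));ms=masks('pics/scene14.png',(218,243,236,275))
print(mt,ms)
C=np.array([.524,-.174]);A=lambda d:np.degrees(np.arctan2(d[1],d[0]))%360
w=tri(mt[1][1:],ms[1][1:]);print("white tri",w,A(w[:2]-C),np.hypot(*(w[:2]-C)))
m0=masks('pics/top0.png',(400,270,430,300))[0];m1=masks('pics/scene0.png',(215,255,240,275))[0]
m=tri(m0[1:],m1[1:]);print("mark tri",m,A(m[:2]-C),np.hypot(*(m[:2]-C)),m0,m1)
print("white top@.118",A(ray("top",*mt[1][1:],.117)[:2]-C),"scene",A(ray("scene",*ms[1][1:],.117)[:2]-np.array([.5255,-.1742])),
 "mark scene",A(ray("scene",*m1[1:],.064)[:2]-np.array([.5255,-.1742])))
```

```text
(array([  0.5239,  -0.175 , 174.308 ]), array([ 0.787 ,  0.2575,  0.0125,  0.7697, -0.7995, -1.0272]))
[(86, np.float64(414.4767441860465), np.float64(290.0232558139535)), (94, np.float64(422.06382978723406), np.float64(283.13829787234044))] [(49, np.float64(229.18367346938774), np.float64(266.0408163265306)), (284, np.float64(224.99295774647888), np.float64(251.3450704225352))]
white tri [ 0.4526 -0.1686  0.1139] 175.65732919745122 0.07158772708892742
mark tri [ 0.4445 -0.1644  0.0602] 173.13522356787237 0.08003112124424079 (106, np.float64(415.1698113207547), np.float64(289.3018867924528)) (78, np.float64(230.2051282051282), np.float64(265.35897435897436))
white top@.118 174.81627504848908 scene 176.79500689773354 mark scene 173.61308068083252<stdin>:10: RuntimeWarning: Mean of empty slice.
  ret = ret.dtype.type(ret / rcount)
```

Run:
```python
from h import *
rows([PW(175,.05,z=.2),PW(175,.05,z=.094),PW(175,.03,z=.094)])
```

```text
[0.0, -0.0, 0.0, 1.28, 0.01, -12.01]
[0.0, -0.0, 0.0, 11.88, 0.02, -12.0]
[0.0, -0.0, 0.0, 11.88, 0.02, -14.0]
```

>>> {"name": "carry_out", "arguments": {"series": [[0, 0, 0, 1.3, 0, -4, 1], [0, 0, 0, 1.3, 0, -8, 1], [0, 0, 0, 1.3, 0, -12, 1], [0, 0, 0, 1.3, 0, -12, 1], [0, 0, 0, 5, 0, -12, 1], [0, 0, 0, 8.5, 0, -12, 1], [0, 0, 0, 11.9, 0, -12, 1], [0, 0, 0, 11.9, 0, -13, 1], [0, 0, 0, 11.9, 0, -14, 1], [0, 0, 0, 11.9, 0, -14, 1], [0, 0, 0, 11.9, 0, -14, 1]]}}

```text
t: 12.67
tcp_pos: [0.4649, -0.1974, 0.097]
ee_rot: [1.235, 1.567, -0.418]
force: [0.2, -0.6, 1.2]
gripper_width: -0.0001
```

Run:
```python
from h import *
s=env.state();print(s['tcp_pos'],s['t'],s['force'])
rows([PW(175,.022,z=.094),PW(174.2,.019,z=.094),PW(173.,.019,z=.094)])
```

```text
[ 0.46490934 -0.19737152  0.09697263] 12.6667 [ 0.1711909  -0.58644044  1.17906362]
[0.01, 0.0, -0.0, 0.3, -0.12, -0.67]
[0.02, 0.0, -0.0, 0.3, -0.14, -1.06]
[0.04, 0.0, -0.0, 0.3, -0.18, -1.18]
```

>>> {"name": "carry_out", "arguments": {"series": [[0.01, 0, 0, 0.2, -0.1, -0.5, 1], [0.02, 0, 0, 0.3, -0.14, -0.9, 1], [0.02, 0, 0, 0.3, -0.14, -1.05, 1], [0.03, 0, 0, 0.3, -0.16, -1.12, 1], [0.03, 0, 0, 0.3, -0.16, -1.12, 1], [0.03, 0, 0, 0.3, -0.16, -1.12, 1]]}}

```text
t: 13.17
tcp_pos: [0.463, -0.1867, 0.0914]
ee_rot: [0.776, 1.57, -0.909]
force: [0.1, -1.0, -0.1]
gripper_width: 0.0003
```

Run:
```python
from h import *
s=env.state();print(s['tcp_pos'],s['t'],s['force'])
rows([PW(173.,.019,z=.094)])
im=env.camera('top');cv2.imwrite('pics/t15.png',cv2.resize(im[200:310,365:475,::-1],None,fx=5,fy=5,interpolation=cv2.INTER_CUBIC))
# blue ball shift between pictures: sub-pixel by template shift (phase correlation) of the ball patch
a=cv2.imread('pics/top14.png')
P=a[208:228,382:404];r=cv2.matchTemplate(cv2.resize(im[200:236,374:412,::-1],None,fx=8,fy=8,interpolation=3),cv2.resize(P,None,fx=8,fy=8,interpolation=3),cv2.TM_CCOEFF_NORMED)
_,m,_,l=cv2.minMaxLoc(r);print("ball shift px",l[0]/8-8,l[1]/8-8,m)
```

```text
[ 0.46303412 -0.18670067  0.09139704] 13.1667 [ 0.07452547 -0.99138134 -0.14507335]
[0.01, 0.0, -0.0, -0.26, 0.09, -0.13]
ball shift px 0.0 0.0 0.9990485906600952
```

View pics/t15.png

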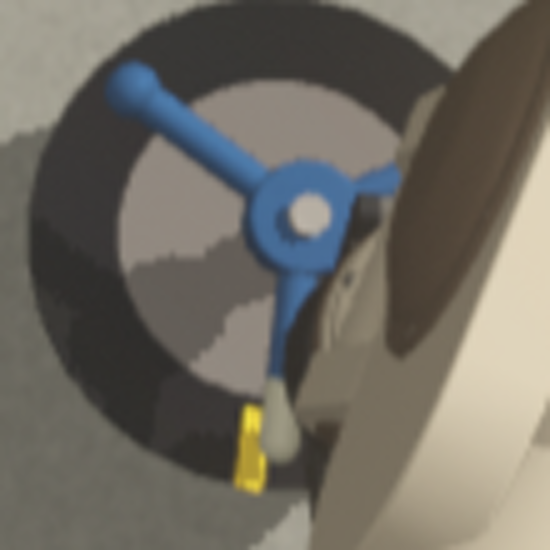

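>>> {"name": "carry_out", "arguments": {"series": [[0.01, 0, 0, -0.2, 0, -0.1, 1], [0.01, 0, 0, -0.2, 0, -0.17, 1], [0.01, 0, 0, -0.2, 0, -0.17, 1], [0.01, 0, 0, -0.2, 0, -0.17, 1]]}}

```text
t: 13.55
tcp_pos: [0.463, -0.185, 0.0932]
ee_rot: [-0.789, 1.57, -2.484]
force: [-2.2, -1.4, -0.4]
gripper_width: -0.0002
```

```bash
cat > sh.py <<'E'
from h import *
s=env.state();print(s['tcp_pos'],s['t'],s['force'])
im=env.camera('top');cv2.imwrite('pics/last.png',im[:,:,::-1])
def blue(a):
    h=cv2.cvtColor(a,cv2.COLOR_BGR2HSV);m=cv2.inRange(h,(95,100,60),(125,255,255));k=np.zeros_like(m);k[208:228,382:400]=m[208:228,382:400]
    w=k>0;ys,xs=np.nonzero(w);return len(xs),xs.mean(),ys.mean()
print(blue(cv2.imread('pics/top14.png')),blue(im[:,:,::-1].copy()))
E
python3 sh.py
```

```text
[ 0.46301066 -0.18495494  0.09322127] 13.55 [-2.18209997 -1.40440531 -0.39149668]
(122, np.float64(393.23770491803276), np.float64(218.89344262295083)) (118, np.float64(393.5), np.float64(218.0))
```

>>> {"name": "carry_out", "arguments": {"series": [[0, 0, 0, 0, 0, 1.5, 1], [0, 0, 0, 0, 0, 3.5, 1], [0, 0, 0, -4, 0, 3.5, 1], [0, 0, 0, -8, 0, 5, 1], [0, 0, 0, -12, 0, 9, 1], [0, 0, 0, -12, 0, 13, 1], [0, 0, 0, -12, 0, 15, 1], [0, 0, 0, -12, 0, 15, 1], [0, 0, 0, -12, 0, 15, 1]]}}

```text
t: 14.35
tcp_pos: [0.4444, -0.3349, 0.213]
ee_rot: [-3.015, 1.57, 1.571]
force: [0.8, 0.2, 1.1]
gripper_width: -0.0001
```

Run:
```python
from h import *
s=env.state();print(s['tcp_pos'],s['t'],s['force'])
im=env.camera('top');cv2.imwrite('pics/top16.png',im[:,:,::-1]);cv2.imwrite('pics/t16.png',cv2.resize(im[200:310,365:475,::-1],None,fx=5,fy=5,interpolation=cv2.INTER_CUBIC))
im=env.camera('scene');cv2.imwrite('pics/scene16.png',im[:,:,::-1]);cv2.imwrite('pics/s16.png',cv2.resize(im[235:345,190:305,::-1],None,fx=5,fy=5,interpolation=cv2.INTER_CUBIC))
```

```text
[ 0.44437665 -0.3349167   0.21299455] 14.35 [0.75857353 0.19795778 1.05439459]
```

View pics/t16.png

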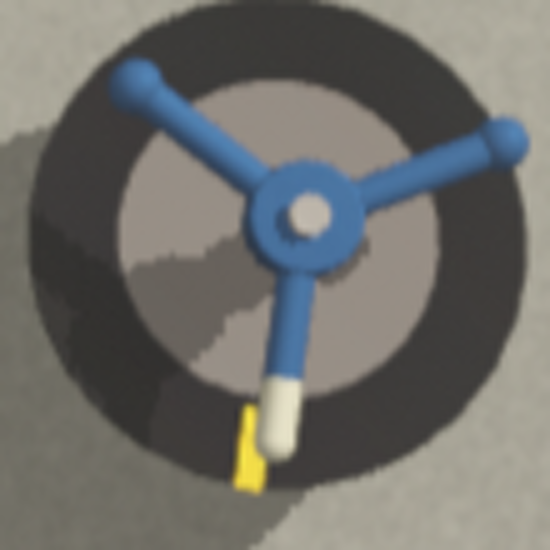

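View pics/scene16.png

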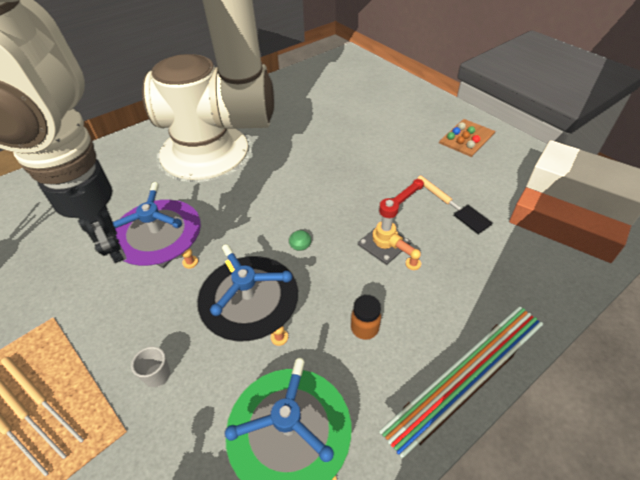

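View pics/s16.png

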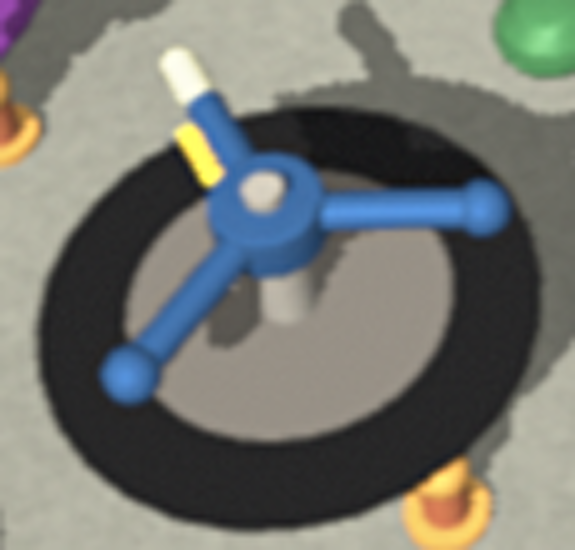

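Run:
```python
from h import *
np.set_printoptions(precision=4,suppress=True)
t=lambda x,y:T(x,y,(365,200))
print(ang(t(277,460),t(506,141),t(135,84)))
a=cv2.imread('pics/scene16.png');s=lambda x,y:T(x,y,(190,235))
for k,p,q in(("ptr",t(277,460),s(171,52)),("b+",t(506,141),s(128,374)),("b-",t(135,84),s(484,206))):
    X=tri(p,q);d=X[:2]-[.524,-.174];print(k,X,np.degrees(np.arctan2(d[1],d[0]))%360,np.hypot(*d))
# lever
im=cv2.imread('pics/top16.png');cv2.imwrite('pics/c16.png',cv2.resize(im[170:280,180:290],None,fx=5,fy=5,interpolation=3))
```

```text
(array([  0.524 ,  -0.1748, 172.7609]), array([ 0.8633,  0.2529,  0.0263,  0.7902, -0.8896, -1.043 ]))
ptr [ 0.4379 -0.164   0.1153] 173.36009399486014 0.08663896321122891
b+ [ 0.5534 -0.2459  0.1148] 292.2259106353739 0.07767548691486484
b- [ 0.571  -0.1134  0.1144] 52.20747437986753 0.07673390996014728
```

View pics/c16.png

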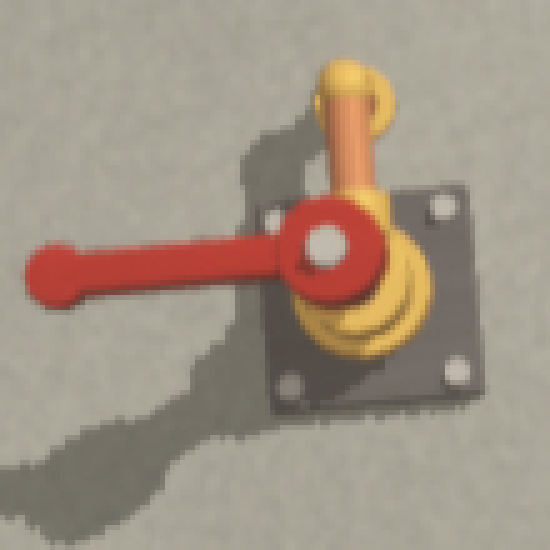

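View pics/top16.png

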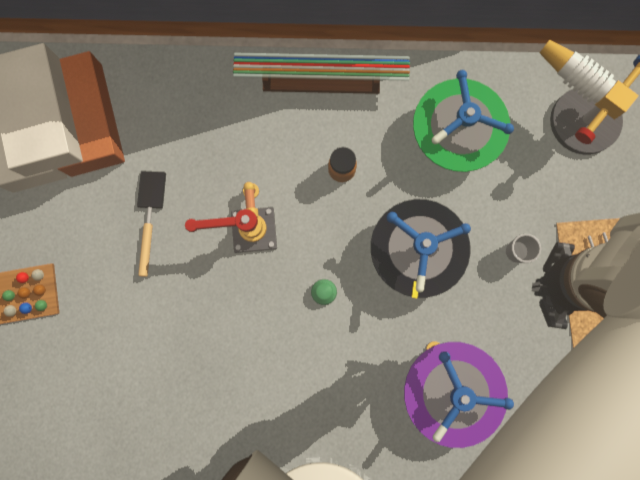

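```bash
python3 -c "
from cell import env
s=env.state();print(s['qvel'].round(3),s['force'].round(2));env.job_done()"
```

```text
[ 0.018 -0.01  -0.009 -0.003 -0.002 -0.001] [ 0.26 -0.76  0.52]
the job is handed in; nothing more can be done
```

The torch is shut down in the order asked, and I handed the job in at about 14.5 s with the arm clear of everything.

- **Fuel lever:** I pushed it clockwise onto its stop. At the end the finger force rose to about 23 N with no visible lever movement. It stayed at about 96°, lined up with the valve's +y direction.
- **Oxygen wheel:** I then pushed the black wheel's pointer spoke clockwise about 102°, with one small corrective nudge at the end. It stayed well short of its shut stop.
- **Last wheel check:** the pointer reads about 172.2–173.4° and the mark about 172.5–174.0°. The separate readings disagree by about 1°, which is the limit of the camera calibration.
- **Rest of the scene:** neither handle looked lifted, though I did not measure their heights for this. The jar, dome, paddle and cup look unmoved in the last pictures.

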